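Take a reference card off its bent display peg and stand it in the desk holder

TASK

Take the red reference card off its display peg, raising its header just enough to clear the peg's upturned tip as you slide it off and without forcing it against the peg, then stand it upright in the slot of the black desk stand, fully home, and let go. The pegs are bent a little, so feel your way. Leave the other cards hanging and everything else where it is.

Things in the scene. Friction and masses are not known exactly. Their poses are not given: they have to be found in the camera images.
- card_red: red reference card: rigid 5 mm thick board hanging upright on a peg, 70 mm wide (y), 102 mm tall, with a 34 mm wide header above it from z = 102 to 180 mm. Origin: middle of its lower edge; z up, x through its thickness (front to -x), y along its width. Hole and grip: see the red card's points; all cards are alike. About 70 g.
- card_blue: blue reference card: rigid 5 mm thick board hanging upright on a peg, 70 mm wide (y), 102 mm tall, with a 34 mm wide header above it from z = 102 to 180 mm. Origin: middle of its lower edge; z up, x through its thickness (front to -x), y along its width. Hole and grip: see the red card's points; all cards are alike. About 70 g.
- card_green: green reference card: rigid 5 mm thick board hanging upright on a peg, 70 mm wide (y), 102 mm tall, with a 34 mm wide header above it from z = 102 to 180 mm. Origin: middle of its lower edge; z up, x through its thickness (front to -x), y along its width. Hole and grip: see the red card's points; all cards are alike. About 70 g.
- card_red_hole (a point): centre of the red card's hanging hole, a window 16 mm wide (y) and 22 mm tall, from z = 102 to 124 mm above the card's lower edge, its upper edge resting on the peg
- card_red_grip (a point): centre of the red card's grip, a thicker red block at the top of its header, 160 mm above the lower edge: 34 mm wide (y), 10 mm thick (x), 40 mm tall (z = 140 to 180 mm); pinch it across its thickness from above
- rack: grey and steel card rack, fixed. Origin on the table below the middle of its beam's front face; y along the 350 mm beam, z up; its pegs point along its -x. Beam 16 mm tall, centre 200 mm up, front face at x = 0. Three round 6 mm pegs at y = -95, 0, 95 mm, centre line 200 mm up, each through the hole of one card (any card on any peg), 18 to 32 mm from the beam.
- peg_bend0 (a point): on the centre line of the rack's peg at y = -95 mm, 45 mm out from the beam; axes as the rack. Up to here a peg is straight and level. Its outer part runs 60 mm farther out (-x) and ends in an upturned tip: the 6 mm bar turns straight up, its top 13 mm above the outer part's centre line. At that corner, 58 to 62 mm beyond this point, sits a black stop collar 11 mm across.
- peg_bend1 (a point): the same point on the middle peg (y = 0). All pegs were knocked about: each outer part slopes up or down from this point by an unmeasured angle of up to 0.16 rad (tip up to 10 mm high or low). Feel it: raised 16 mm above hanging, the hole's lower edge meets the bar's underside. The arm must not force it: keep the push between card and rack well below 15 N.
- peg_bend2 (a point): the same point on the peg at y = +95 mm. A card held upright passes the tip and collar only when raised 10.3 to 13 mm above the height at which it would hang on the outer part there, which is 3 to 5.7 mm below where its hole's lower edge meets the bar's underside; too low it catches on the tip, too high on the collar. The round tip ends 64 mm beyond this point.
- stand: black desk stand, fixed. Origin on the table under its centre; z up, y along its slot. 100 mm long (y), 56 mm wide (x) at the foot. One slot 8 mm wide (x), 80 mm long (y), centred; its floor is 10 mm and its walls 38 mm above the table; white sloping lips above them (to 46 mm, mouth 20 mm wide) lead a card in.
- slot_floor (a point): centre of the slot's floor, 10 mm above the table, axes as the stand
- stain_bottle: amber dropper bottle, 30 mm wide, 75 mm tall, loose; origin at the centre of its underside
- oil_bottle: white dropper bottle with yellow label, 26 mm wide, 65 mm tall, loose; origin at the centre of its underside
- slide_box: blue box for glass slides, 100 x 80 x 30 mm, loose; origin at the centre of its underside. (Beyond it, in the far left corner of the table, x 0.6 to 0.95 m, y over 0.4 m, stands a 390 mm high cream microscope, not measured.)

How it is judged:
On the way:
1. the red card is off its peg: past the upturned tip, held by the fingers at peg height (x of card_red_hole in the frame of rack below -0.117 m and height (world z) of card_red_hole above 0.16 m and contact force between the fingers and card_red above 1 N), for 0.05 s.
At the end, for the whole second after the job is handed in: Red card in the stand's slot, lower edge within 4 mm of the slot floor, 6 mm of the slot's centre line and 10 mm of its centre, in line within 0.15 rad, tilted under 0.25 rad, at rest, released; blue and green cards hang within 15 mm of where they were (z of card_red in the frame of slot_floor between -0.003 and 0.004 m and x of card_red in the frame of slot_floor between -0.006 and 0.006 m and horizontal distance between card_red and slot_floor below 0.01 m and angle between the y axis of card_red and the y axis of stand, either way round below 0.15 rad and angle between card_red's own z axis and vertical below 0.25 rad and linear speed of card_red below 0.02 m/s and angular speed of card_red below 0.5 rad/s and distance of each of card_blue, card_green from where it was at the start of the episode below 0.015 m); the robot touches nothing.
It fails at once if the red card is forced against the rack (more than 15 N) (contact force between card_red and rack above 15 N).
It fails at once if the blue or green card is knocked off its place (moved more than 30 mm) (distance of any of card_blue, card_green from where it was at the start of the episode above 0.03 m).
It fails at once if a bottle or the slide box is disturbed (moved more than 20 mm) (distance of any of stain_bottle, oil_bottle, slide_box from where it was at the start of the episode above 0.02 m).
It also fails if it takes over 72 s, if anything falls off the work surface, if the arm or the gripper's body presses on something with over 40 N, if the wrist force passes 120 N, or if a joint passes its speed limit or range.

ROBOT

A 6-joint arm with a two-finger parallel gripper is mounted at the origin on the work surface. World frame = base frame: x ahead of the robot, y to its left, z up, the work surface at z = 0. Lengths are in m, angles in rad, forces in N, time in s.
With the tool pointing down it reaches from about 0.25 to 0.725 m from the base axis. Payload 4 kg.
Tool frame: the origin (TCP) lies between the finger pads; the fingertips stand 17 mm ahead of it and the grasp point (between the pads) lies 2 mm behind it; z points along the fingers, y is the direction in which the jaws open and shut (so a half turn about z gives the same grasp; the last joint's range is limited). The gripper opens to 85 mm and grips with 20 to 120 N. Pads are 22 mm wide; open, the fingers measure 114 mm over their backs; the gripper's body (76 mm by 85 mm) begins 54 mm behind the grasp point. The pads swing forward as they close: fully open they stand 13 mm farther back than shut.
Start: joints at [-1.198, 0.241, 0.005, 1.335, 0, 1.571], TCP at [0.182, -0.466, 0.248] pointing down, gripper open.
Joint ranges: [-2.72, 2.72], [-1.05, 1.87], [-1.09, 1.28], [-1.99, 2.15], [-1.42, 1.44], [-3.14, 3.14]. Speed limits (rad/s): [2.79, 2.79, 3.14, 3.14, 3.14, 3.14].

INTERFACE

Orientations are given as a unit quaternion [x, y, z, w].
In Python, from workcell import readout, viewer, order gives the robot as it stands. The module is installed in compiled form; this text tells all that it offers.
- The arm moves only by the shell command python3 -m crank 'ROWS'. ROWS is text: rows parted by semicolons, each of 7 numbers parted by spaces: the shift along the tool's x, y, z in m, then the turn, a rotation vector about the tool's x, y, z in rad, then the gripper's target within -1 to 1 (shut at 1, half-way at 0, fully open at -1). A call has 1 to 20 rows; each row shifts and turns the pose as measured when the row begins, along the tool's axes as they then stand; what a row does not reach is not made up. A row lasts 1/12 s, in which the tool goes at most 41.7 mm and 7.16 degrees, less where a joint would pass 70% of its speed; a pose out of reach is approached as far as the arm can. A call with a gripper value outside its range is refused whole. The fingers move at their own pace and stop on an object; the grip force is fixed at half the most. Time passes only in rows, so rows that do not move let the fingers close. It gives the time, the measured TCP pose, the force and the opening at its end, in the units of the state.
- readout.get_obs(): the state, without advancing time (a new reading comes with each control period).
- viewer.camera(name): name is "scene" or "top" or "wrist"; returns the picture (480x640x3 uint8, red, green, blue); there is no depth.
- viewer.calibration(name): a dict with "fx", "fy", "cx", "cy" (pixels), "D" ([k1, k2, p1, p2, k3] as OpenCV has them; the pictures are not rectified), "eye" and "rotation" of the camera in the world. Camera axes: x right, y down, z forward; pixel columns grow to the right and rows downward; lengths in m; the calibration is good to about 2 mm. A picture is of the moment at which its call begins: read the wrist's pose just before it. calibration takes no time and is no camera call; for the wrist camera it gives the pose at the moment of the call.
- order.job_done(): hands the job in, once; it reports no verdict.
The state is a dict: "clock": time; "joint_pos": joint angles; "joint_vel": joint speeds; "tau": joint torques, N m; "eef_pos": TCP position; "tool_rot": TCP orientation; "ft_force": force on the tool from outside, world axes, zero at the start; "ft_torque": the same for the moment, N m; "grip_width": finger opening in m.
Only numpy, scipy, OpenCV 4.12 (cv2) and the standard library are available. Lean on these libraries where they do the work, as an engineer would, in place of code of your own. Each camera call takes 0.05 s, during which the arm holds its last target. There are 200 camera calls.

## Working session

There is one attempt and no reset: what is moved stays moved. The work goes in short steps, Python scripts to look and compute and a shell command to move; the robot and the scene stay as the last step left them, time stands still between calls to the robot, and variables do not carry over. Pictures are saved under pics/ and viewed, about 8 in all and at most 12, crops included, and the job is handed in when it is done.

```bash
mkdir -p pics; python3 - <<'E'
from workcell import readout, viewer
import cv2,numpy as np
o=readout.get_obs(); print({k:np.round(v,3).tolist() for k,v in o.items()})
for n in ("scene","top"):
    im=viewer.camera(n); cv2.imwrite(f"pics/{n}0.png",im[:,:,::-1]); c=viewer.calibration(n)
    print(n,{k:np.round(v,4).tolist() for k,v in c.items()})
E
```

```text
{'clock': 0.0, 'joint_pos': [-1.198, 0.241, 0.004, 1.335, -0.0, 1.571], 'joint_vel': [0.001, 0.0, -0.002, -0.001, 0.002, -0.001], 'tau': [0.0, -37.232, 25.241, 0.017, 0.0, -0.0], 'eef_pos': [0.182, -0.465, 0.247], 'tool_rot': [0.983, 0.185, -0.0, -0.001], 'ft_force': [0.186, 0.061, 0.359], 'ft_torque': [0.026, -0.046, -0.015], 'grip_width': 0.085}
scene {'fx': 491.3167, 'fy': 491.3167, 'cx': 322.4056, 'cy': 237.9877, 'D': [-0.1394, 0.0, 0.0, 0.0, 0.0], 'eye': [1.3082, -0.1724, 0.8225], 'rotation': [0.7166, 0.5568, -0.2652, -0.3257]}
top {'fx': 522.8165, 'fy': 522.8165, 'cx': 316.1371, 'cy': 230.7432, 'D': [-0.0135, 0.0, 0.0, 0.0, 0.0], 'eye': [0.3464, -0.0147, 1.2818], 'rotation': [0.7147, -0.6955, 0.048, -0.0566]}
```

View pics/scene0.png

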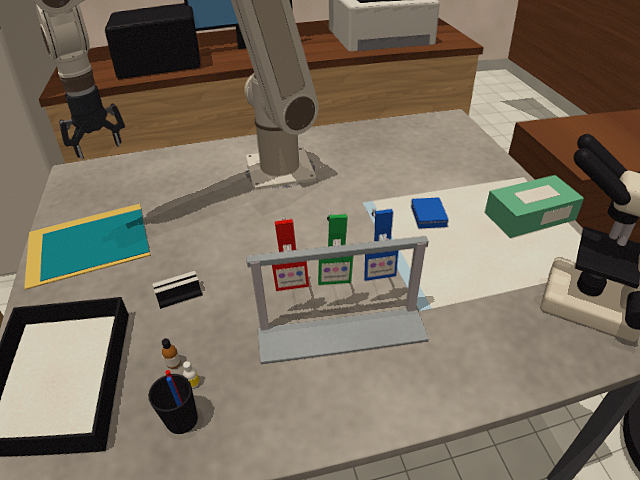

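View pics/top0.png

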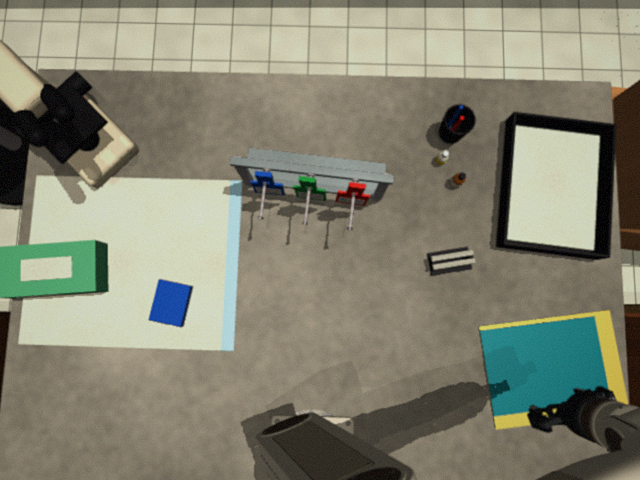

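Scene: the red card hangs on the peg at the robot's right, with the stand at about (178,288). Top: red grip at about (356,186), its peg tip at (350,229), stand at (451,261). I'll enlarge the top view for measurement.

```bash
cat > h.py <<'E'
import cv2,numpy as np
from workcell import viewer,readout
def K(c): return np.array([[c['fx'],0,c['cx']],[0,c['fy'],c['cy']],[0,0,1]])
from scipy.spatial.transform import Rotation as Ro
def R(c):
    r=np.array(c['rotation']); return Ro.from_quat(r).as_matrix() if r.size==4 else r.reshape(3,3)
def onplane(c,px,z):
    u=cv2.undistortPoints(np.array([[px]],float),K(c),np.array(c['D']))[0,0]
    d=R(c)@[u[0],u[1],1]; e=np.array(c['eye']); return e+d*(z-e[2])/d[2]
def proj(c,P):
    q=R(c).T; return cv2.projectPoints(np.atleast_2d(np.array(P,float)),cv2.Rodrigues(q)[0],-q@np.array(c['eye']),K(c),np.array(c['D']))[0][:,0]
E
python3 - <<'E'
from h import *
im=cv2.imread("pics/top0.png")
a=cv2.resize(im[140:290,225:405],None,fx=3.3,fy=3.3,interpolation=cv2.INTER_CUBIC)
b=cv2.resize(im[235:285,415:485],None,fx=4,fy=4,interpolation=cv2.INTER_CUBIC)
o=np.zeros((a.shape[0],a.shape[1]+205,3),np.uint8); o[:,:a.shape[1]]=0
b=cv2.resize(im[238:284,420:482],(200,148),interpolation=cv2.INTER_CUBIC)
o[:,:a.shape[1]]=a; o[:148,a.shape[1]+5:]=b
print(o.shape); cv2.imwrite("pics/c1.png",o)
c=viewer.calibration("top"); print(onplane(c,(356,186),.259),onplane(c,(451,261),.046))
E
```

```text
(495, 799, 3)
[ 0.59149764 -0.07740326  0.259     ] [ 0.46668256 -0.31805554  0.046     ]
```

View pics/c1.png

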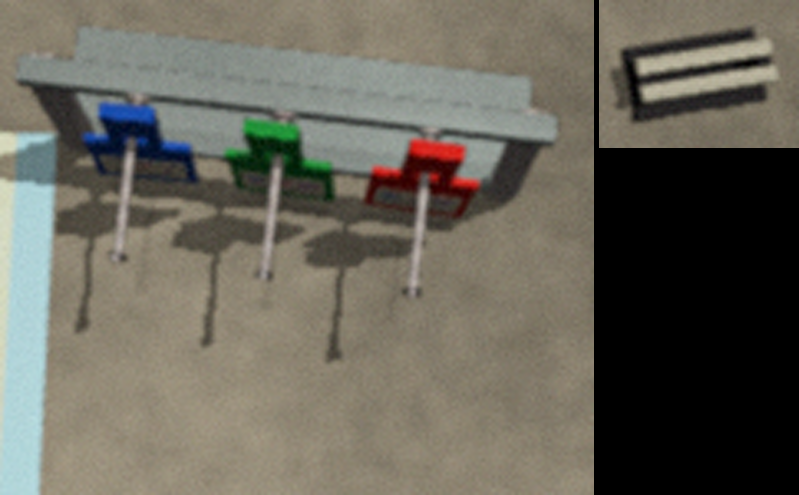

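```bash
python3 - <<'E'
from h import *
c=viewer.calibration("top")
f=lambda u,v:(225+u/3.3,140+v/3.3)
g=lambda u,v:(420+(u-599)/200*62,238+v/148*46)
rt=[onplane(c,f(*p),.2) for p in((137,97),(283,117),(430,135))]
tp=[onplane(c,f(*p),.21) for p in((118,257),(263,275),(413,291))]
print(np.round(rt,4),np.round(tp,4))
d=rt[0]-rt[2]; print("len",np.linalg.norm(d),"yaw",np.arctan2(-d[0],d[1]))
print("len peg",[np.linalg.norm(a-b) for a,b in zip(rt,tp)])
gr=[onplane(c,f(*p),.259) for p in((413,142),(465,145),(408,156),(463,159))];print(np.round(gr,4),np.mean(gr,0))
# stand: lips top corners z .046
s=[onplane(c,g(*p),.046) for p in((636,60),(771,40),(777,80),(642,101))];print(np.round(s,4),np.mean(s,0))
m=(s[0]+s[3]-s[1]-s[2])/2;print(np.linalg.norm(m),"yaw",np.arctan2(-m[0],m[1]))
E
```

```text
[[ 0.637   0.1102  0.2   ]
 [ 0.6261  0.0155  0.2   ]
 [ 0.6167 -0.0794  0.2   ]] [[ 0.5302  0.1166  0.21  ]
 [ 0.5211  0.0248  0.21  ]
 [ 0.5134 -0.0698  0.21  ]]
len 0.19063291801726187 yaw -0.1071030699439125
len peg [np.float64(0.10753527389532108), np.float64(0.10596050655542376), np.float64(0.10421999481879407)]
[[ 0.5973 -0.0656  0.259 ]
 [ 0.5962 -0.0972  0.259 ]
 [ 0.5885 -0.0627  0.259 ]
 [ 0.5875 -0.0961  0.259 ]] [ 0.59238618 -0.08038785  0.259     ]
[[ 0.4758 -0.272   0.046 ]
 [ 0.4932 -0.3712  0.046 ]
 [ 0.4638 -0.3751  0.046 ]
 [ 0.4457 -0.2762  0.046 ]] [ 0.4696274  -0.32362025  0.046     ]
0.10065967319672212 yaw 0.1774046957551786
```

```bash
python3 -m crank '0 0 -0.01 0 0 -0.1213 -1;0 0 -0.01 0 0 -0.1213 -1;0 0 -0.01 0 0 -0.1213 -1;0 0 -0.01 0 0 -0.1213 -1;0 0 -0.01 0 0 -0.1213 -1;0 0 -0.01 0 0 -0.1213 -1;0 0 -0.01 0 0 -0.1213 -1;0 0 -0.01 0 0 -0.1213 -1;0 0 -0.01 0 0 -0.1213 -1;0 0 0 0 0 0 -1'
cat > go.py <<'E'
import sys
from h import *
# prints shift in tool axes and turn to reach world target xyz with tool down, tool x at angle a
o=readout.get_obs(); p=np.array(o['eef_pos']); r=Ro.from_quat(o['tool_rot'])
t=np.array([float(v) for v in sys.argv[1:4]])
print("t",o['clock'],"pos",p.round(4),"F",np.round(o['ft_force'],2),"w",o['grip_width'])
print("shift",r.inv().apply(t-p).round(4))
T=Ro.from_euler('z',float(sys.argv[4]))*Ro.from_euler('x',np.pi)
print("turn",(r.inv()*T).as_rotvec().round(4),"j",np.round(o['joint_pos'],2))
E
python3 go.py .592 -.079 .33 1.464
```

```text
clock: 0.93
eef_pos: [0.1807, -0.4621, 0.3347]
tool_rot: [0.731, 0.682, 0.003, -0.009]
ft_force: [0.1, 0.0, 0.3]
grip_width: 0.0856
t 0.9333 pos [ 0.1807 -0.4621  0.3347] F [0.06 0.02 0.33] w 0.08556275485891075
shift [0.4108 0.3835 0.0084]
turn [-0.0081 -0.0164  0.0367] j [-1.2   0.23  0.21  1.57 -0.    0.44]
```

```bash
python3 -m crank '0.027 0.0255 0 -0.004 -0.008 0.018 -1;0.027 0.0255 0 -0.004 -0.008 0.018 -1;0.027 0.0255 0 0 0 0 -1;0.027 0.0255 0 0 0 0 -1;0.027 0.0255 0 0 0 0 -1;0.027 0.0255 0 0 0 0 -1;0.027 0.0255 0 0 0 0 -1;0.027 0.0255 0 0 0 0 -1;0.027 0.0255 0 0 0 0 -1;0.027 0.0255 0 0 0 0 -1;0.027 0.0255 0 0 0 0 -1;0.027 0.0255 0 0 0 0 -1;0.027 0.0255 0 0 0 0 -1;0.027 0.0255 0 0 0 0 -1;0 0 0 0 0 0 -1'
python3 go.py .592 -.079 .33 1.464
python3 - <<'E'
from h import *
c=viewer.calibration("wrist"); im=viewer.camera("wrist"); cv2.imwrite("pics/w1.png",im[:,:,::-1]); print({k:np.round(v,3).tolist() for k,v in c.items()})
im=viewer.camera("top"); cv2.imwrite("pics/t1.png",cv2.resize(im[140:260,240:400,::-1],None,fx=5,fy=5,interpolation=cv2.INTER_CUBIC))
E
```

```text
clock: 2.18
eef_pos: [0.5968, -0.1185, 0.3163]
tool_rot: [0.765, 0.644, -0.004, -0.009]
ft_force: [-1.2, -0.0, -0.9]
grip_width: 0.0855
t 2.1833 pos [ 0.5968 -0.1185  0.3163] F [-1.18 -0.   -0.89] w 0.08547574267857005
shift [ 0.0382 -0.0117 -0.0133]
turn [-0.0182 -0.0057 -0.0637] j [-0.2   0.47  0.52  1.63  0.    1.54]
{'fx': 360.943, 'fy': 360.943, 'cx': 312.892, 'cy': 238.998, 'D': [-0.0, 0.0, 0.0, 0.0, 0.0], 'eye': [0.612, -0.039, 0.443], 'rotation': [0.984, -0.082, -0.023, 0.156]}
```

View pics/w1.png

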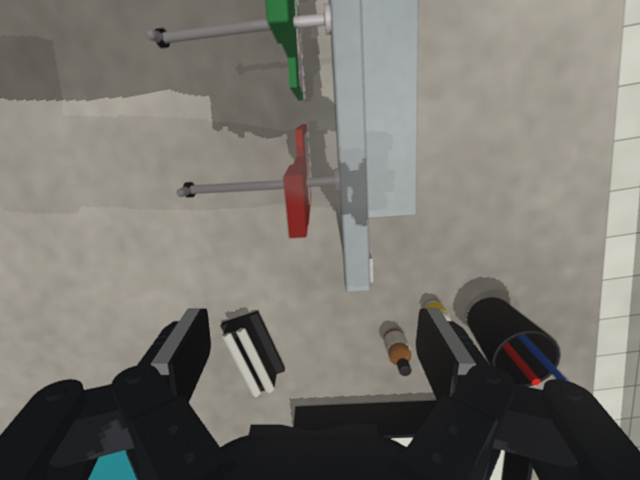

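Wrist: red grip top face spans about (286..309, 178..237), peg root (337,183), collar (188,190), stand at (252,352). Compute positions.

```bash
python3 - <<'E'
from h import *
c=viewer.calibration("wrist")
G=[onplane(c,p,.259) for p in((287,178),(309,178),(307,237),(289,237))];print(np.round(G,4),np.mean(G,0).round(4))
for z in(.259,):
  a=(G[0]+G[1]-G[2]-G[3])/2;print(np.linalg.norm(a),"yaw",np.arctan2(-a[0],a[1]))
r1=onplane(c,(338,183),.2);r2=onplane(c,(330,20),.2);print("roots",r1,r2,np.linalg.norm(r1-r2))
b=onplane(c,(346,290),.208)-onplane(c,(332,20),.208);print("beam yaw",np.arctan2(b[0],-b[1]))
for z in(.19,.2,.21): 
  q=onplane(c,(188,190),z);print(z,q,np.linalg.norm((q-r1)[:2]))
  q=onplane(c,(162,36),z);print(z,q,np.linalg.norm((q-r2)[:2]))
s=[onplane(c,p,.046) for p in((222,331),(243,323),(273,386),(255,396))];print("stand",np.mean(s,0))
E
```

```text
[[ 0.5879 -0.0671  0.259 ]
 [ 0.599  -0.069   0.259 ]
 [ 0.5924 -0.0999  0.259 ]
 [ 0.5829 -0.0983  0.259 ]] [ 0.5906 -0.0836  0.259 ]
0.031651832728083786 yaw -0.18542772566776214
roots [ 0.6143882  -0.08414925  0.2       ] [0.62423702 0.01214983 0.2       ] 0.09680141047701514
beam yaw -0.09705935660129228
0.19 [ 0.50854781 -0.07283001  0.19      ] 0.10644394895813217
0.19 [0.51956895 0.02426945 0.19      ] 0.10536741327421305
0.2 [ 0.51252921 -0.07162308  0.2       ] 0.10262630901962028
0.2 [0.52311555 0.02164565 0.2       ] 0.10156635236615089
0.21 [ 0.51651061 -0.07041614  0.21      ] 0.0988363336387315
0.21 [0.52666215 0.01902184 0.21      ] 0.09781657081589248
stand [ 0.46745919 -0.32068989  0.046     ]
```

View pics/t1.png

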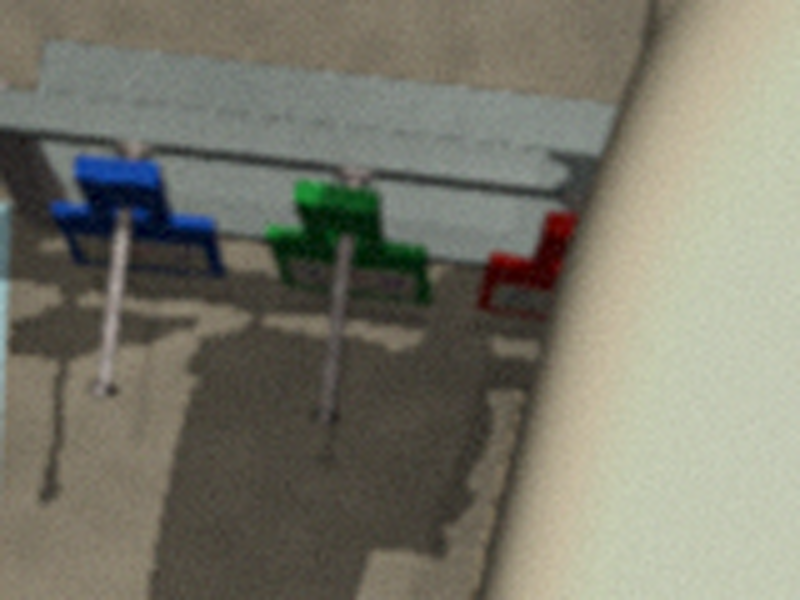

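```bash
python3 -m crank '0.009 -0.003 0 -0.018 -0.006 -0.06 -1;0.013 -0.001 0 0 0 0 -1;0.013 -0.001 0 0 0 0 -1;0 0 0 0 0 0 -1;0 0 0 0 0 0 -1'
python3 go.py .591 -.082 .24 1.469
```

```text
clock: 2.7
eef_pos: [0.5891, -0.0881, 0.3167]
tool_rot: [0.75, 0.661, -0.004, -0.001]
ft_force: [-0.3, -0.3, 0.6]
grip_width: 0.0853
t 2.7 pos [ 0.5891 -0.0881  0.3167] F [-0.29 -0.27  0.59] w 0.08534108172985205
shift [0.0066 0.0016 0.0766]
turn [-0.0057  0.0043 -0.0237] j [-0.15  0.43  0.45  1.6  -0.    1.55]
```

```bash
python3 -m crank '0.007 0.002 0.01 -0.006 0.004 -0.024 -1;0 0 0.015 0 0 0 -1;0 0 0.015 0 0 0 -1;0 0 0.015 0 0 0 -1;0 0 0.012 0 0 0 -1;0 0 0 0 0 0 -1;0 0 0 0 0 0 -1'
python3 go.py .591 -.082 .24 1.469
```

```text
clock: 3.28
eef_pos: [0.5913, -0.0857, 0.2521]
tool_rot: [0.746, 0.666, 0.002, 0.004]
ft_force: [0.9, -0.1, 0.6]
grip_width: 0.0853
t 3.2833 pos [ 0.5913 -0.0857  0.2521] F [ 0.85 -0.05  0.56] w 0.0853394592029976
shift [ 0.0037 -0.0008  0.0121]
turn [ 0.0082  0.0024 -0.0107] j [-0.14  0.43  0.28  1.42 -0.    1.54]
```

```bash
python3 -m crank '0.004 -0.001 0.012 0.008 0.0024 -0.011 -1;0 0 0 0 0 0 -1;0 0 0 0 0 0 -1'
python3 go.py .591 -.082 .24 1.469
python3 - <<'E'
from h import *
im=viewer.camera("wrist"); cv2.imwrite("pics/w2.png",im[:,:,::-1])
E
```

```text
clock: 3.53
eef_pos: [0.5916, -0.0825, 0.2415]
tool_rot: [0.743, 0.67, 0.001, 0.001]
ft_force: [-0.5, -0.5, 0.5]
grip_width: 0.0853
t 3.5333 pos [ 0.5916 -0.0825  0.2415] F [-0.5  -0.51  0.54] w 0.08526441281752237
shift [ 0.0004 -0.0006  0.0015]
turn [ 0.0029  0.0001 -0.0011] j [-0.14  0.44  0.27  1.4  -0.    1.54]
```

View pics/w2.png

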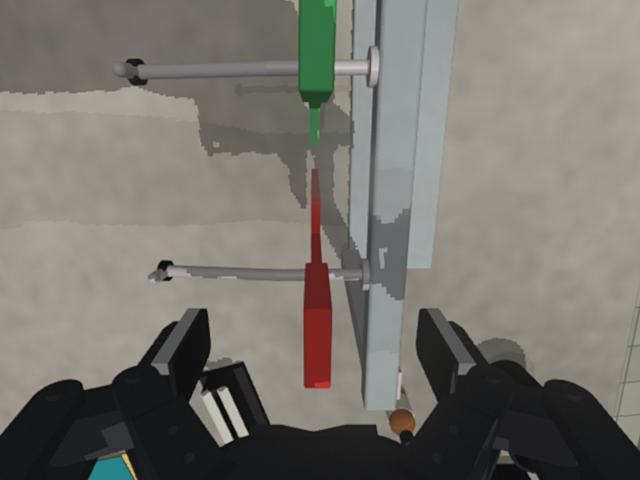

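Grip sits centred between the open pads, yaw aligned. Red root at (365,273), collar (165,271). Estimate slope prior while closing.

```bash
python3 - <<'E'
from h import *
c=viewer.calibration("wrist"); r=onplane(c,(368,273),.2); a=-.102
u=np.array([-np.cos(a),-np.sin(a),0]);print("root",r,"eye",c['eye'])
print("bend",proj(c,r+.045*u))
for s in(-.16,-.08,0,.08,.16): print(s,proj(c,r+u*(.045+.060*np.cos(s))+[0,0,.06*np.sin(s)]))
E
python3 -m crank '0 0 0 0 0 0 1;0 0 0 0 0 0 1;0 0 0 0 0 0 1;0 0 0 0 0 0 1;0 0 0 0 0 0 1;0 0 0 0 0 0 1;0 0 0 0 0 0 1;0 0 0 0 0 0 1;0 0 0 0 0 0 1;0 0 0 0 0 0 1'
python3 go.py .591 -.082 .24 1.469
```

```text
root [ 0.61946703 -0.07741267  0.2       ] eye [ 0.59909553 -0.00127617  0.36699964]
bend [[278.62601113 273.11358092]]
-0.16 [[168.07724672 265.91751781]]
-0.08 [[163.46333829 269.49002373]]
0 [[159.35598398 273.26415928]]
0.08 [[155.82046015 277.23125728]]
0.16 [[152.9263336  281.37913091]]
clock: 4.42
eef_pos: [0.5925, -0.0824, 0.2432]
tool_rot: [0.742, 0.67, 0.002, 0.002]
ft_force: [0.2, 0.2, 0.5]
grip_width: 0.0093
t 4.4167 pos [ 0.5925 -0.0824  0.2432] F [0.22 0.15 0.49] w 0.009280718516840281
shift [ 0.0002 -0.0015  0.0032]
turn [ 0.0059  0.0003 -0.0008] j [-0.14  0.44  0.27  1.4  -0.    1.54]
```

Closed to 9.3 mm on the grip at z=0.2432 (hang reference). The picture hints at a slightly downward bend. Lift gently and slide along the straight part.

```bash
python3 -m crank '0 0 -0.003 0.006 0 0 1;0 0 -0.003 0 0 0 1;0 0 0 0 0 0 1;0 0 0 0 0 0 1;0 0 0 0 0 0 1'
python3 go.py .5729 -.0804 .249 1.469
python3 -m crank '0 -0.005 0 0 0 0 1;0 -0.005 0 0 0 0 1;0 -0.005 0 0 0 0 1;0 -0.005 0 0 0 0 1;0 0 0 0 0 0 1;0 0 0 0 0 0 1;0 0 0 0 0 0 1'
python3 go.py .5729 -.0804 .249 1.469
```

```text
clock: 4.83
eef_pos: [0.5922, -0.0823, 0.2493]
tool_rot: [0.742, 0.67, -0.001, -0.001]
ft_force: [-0.4, -0.4, -0.9]
grip_width: 0.0091
t 4.8333 pos [ 0.5922 -0.0823  0.2493] F [-0.39 -0.44 -0.9 ] w 0.009123615813283576
shift [-0.     -0.0194  0.0003]
turn [-0.0022  0.0002 -0.0009] j [-0.14  0.44  0.29  1.43 -0.    1.54]
clock: 5.42
eef_pos: [0.5689, -0.0799, 0.2491]
tool_rot: [0.742, 0.67, -0.001, -0.001]
ft_force: [0.2, 0.6, -1.0]
grip_width: 0.0092
t 5.4167 pos [ 0.5689 -0.0799  0.2491] F [ 0.24  0.62 -0.99] w 0.009248907388755745
shift [-0.0001  0.004   0.0001]
turn [-0.0035  0.0002 -0.0008] j [-0.14  0.39  0.22  1.4  -0.    1.53]
```

```bash
python3 -m crank '0 -0.004 0 -0.003 0 0 1;0 -0.004 0 0 0 0 1;0 -0.004 0 0 0 0 1;0 -0.004 0 0 0 0 1;0 -0.003 0 0 0 0 1;0 0 0 0 0 0 1;0 0 0 0 0 0 1'
python3 go.py .53 -.0762 .249 1.469
python3 -m crank '0 -0.003 0 0 0 0 1;0 -0.003 0 0 0 0 1;0 -0.003 0 0 0 0 1;0 -0.003 0 0 0 0 1;0 0 0 0 0 0 1;0 0 0 0 0 0 1'
python3 go.py .53 -.0762 .249 1.469
```

```text
clock: 6.0
eef_pos: [0.548, -0.0778, 0.2492]
tool_rot: [0.742, 0.67, -0.0, 0.0]
ft_force: [0.4, 0.5, -1.6]
grip_width: 0.009
t 6.0 pos [ 0.548  -0.0778  0.2492] F [ 0.41  0.48 -1.65] w 0.00900621984279202
shift [-0.0003 -0.0181  0.0002]
turn [ 0.0002  0.0002 -0.0009] j [-0.14  0.35  0.15  1.38 -0.    1.53]
clock: 6.5
eef_pos: [0.535, -0.0764, 0.2492]
tool_rot: [0.742, 0.67, 0.0, 0.0]
ft_force: [0.4, 0.5, -0.9]
grip_width: 0.0094
t 6.5 pos [ 0.535  -0.0764  0.2492] F [ 0.41  0.53 -0.9 ] w 0.009354364076684555
shift [-0.0003 -0.005   0.0002]
turn [ 0.0004  0.0002 -0.0009] j [-0.14  0.32  0.12  1.37 -0.    1.53]
```

```bash
python3 -m crank '0 -0.003 0 0 0 0 1;0 -0.002 0 0 0 0 1;0 0 0 0 0 0 1'
python3 -m crank '0 0 -0.001 0 0 0 1;0 0 -0.001 0 0 0 1;0 0 0 0 0 0 1;0 0 0 0 0 0 1'
python3 -m crank '0 0 -0.001 0 0 0 1;0 0 -0.001 0 0 0 1;0 0 0 0 0 0 1;0 0 0 0 0 0 1'
python3 -m crank '0 0 -0.001 0 0 0 1;0 0 0 0 0 0 1;0 0 0 0 0 0 1'
```

```text
clock: 6.75
eef_pos: [0.5297, -0.0759, 0.2492]
tool_rot: [0.742, 0.67, 0.0, 0.0]
ft_force: [-0.6, 0.1, -0.7]
grip_width: 0.0091
clock: 7.08
eef_pos: [0.5297, -0.0759, 0.2515]
tool_rot: [0.742, 0.67, 0.0, 0.0]
ft_force: [-0.2, -1.1, -1.3]
grip_width: 0.009
clock: 7.42
eef_pos: [0.53, -0.0759, 0.2537]
tool_rot: [0.742, 0.67, 0.0, 0.0]
ft_force: [-0.0, 0.4, 0.0]
grip_width: 0.0092
clock: 7.67
eef_pos: [0.5299, -0.0759, 0.2538]
tool_rot: [0.742, 0.67, -0.0, -0.0]
ft_force: [-0.1, 0.1, -2.0]
grip_width: 0.0094
```

```bash
python3 -m crank '0 0 -0.001 0 0 0 1;0 0 0 0 0 0 1;0 0 0 0 0 0 1'
python3 -m crank '0 0 -0.0015 0 0 0 1;0 0 0 0 0 0 1'
python3 -c "
from workcell import readout;import numpy as np
o=readout.get_obs();print(np.round(o['ft_force'],2),np.round(o['ft_torque'],3),np.round(o['eef_pos'],4))"
```

```text
clock: 7.92
eef_pos: [0.5299, -0.0759, 0.2539]
tool_rot: [0.742, 0.67, -0.0, -0.0]
ft_force: [0.9, 0.1, -1.9]
grip_width: 0.0094
clock: 8.08
eef_pos: [0.5299, -0.0759, 0.2541]
tool_rot: [0.742, 0.67, -0.001, -0.001]
ft_force: [2.1, -0.8, -3.1]
grip_width: 0.009
[ 2.13 -0.77 -3.14] [-0.075 -0.441  0.014] [ 0.5299 -0.0759  0.2541]
```

```bash
python3 -m crank '0 0 0.003 0 0 0 1;0 0 0.003 0 0 0 1;0 0 0 0 0 0 1;0 0 0 0 0 0 1'
python3 -m crank '0 -0.002 0 0 0 0 1;0 -0.002 0 0 0 0 1;0 -0.002 0 0 0 0 1;0 0 0 0 0 0 1;0 0 0 0 0 0 1'
python3 -m crank '0 0 -0.001 0 0 0 1;0 0 -0.001 0 0 0 1;0 0 0 0 0 0 1;0 0 0 0 0 0 1'
python3 -m crank '0 0 -0.001 0 0 0 1;0 0 0 0 0 0 1;0 0 0 0 0 0 1'
python3 -m crank '0 0 -0.001 0 0 0 1;0 0 0 0 0 0 1;0 0 0 0 0 0 1'
```

```text
clock: 8.42
eef_pos: [0.5298, -0.0759, 0.2494]
tool_rot: [0.742, 0.67, -0.0, -0.0]
ft_force: [0.2, 0.7, -0.4]
grip_width: 0.0089
clock: 8.83
eef_pos: [0.5231, -0.0752, 0.2508]
tool_rot: [0.742, 0.67, 0.0, 0.0]
ft_force: [0.3, -0.8, -1.1]
grip_width: 0.0088
clock: 9.17
eef_pos: [0.523, -0.0752, 0.253]
tool_rot: [0.742, 0.67, 0.0, 0.0]
ft_force: [-0.0, 1.1, -0.8]
grip_width: 0.0091
clock: 9.42
eef_pos: [0.523, -0.0752, 0.253]
tool_rot: [0.742, 0.67, -0.0, -0.0]
ft_force: [-0.3, 0.0, -0.5]
grip_width: 0.0093
clock: 9.67
eef_pos: [0.523, -0.0752, 0.2531]
tool_rot: [0.742, 0.67, -0.001, -0.001]
ft_force: [-0.2, 0.4, -2.7]
grip_width: 0.0092
```

```bash
python3 -m crank '0 0 -0.0015 0 0 0 1;0 0 -0.001 0 0 0 1'
python3 -c "
from workcell import readout;import numpy as np
o=readout.get_obs();print(np.round(o['ft_force'],2),np.round(o['eef_pos'],4))"
python3 -m crank '0 0 0.002 0 0 0 1;0 0 0.002 0 0 0 1;0 0 0 0 0 0 1;0 0 0 0 0 0 1'
```

```text
clock: 9.83
eef_pos: [0.5229, -0.0751, 0.2536]
tool_rot: [0.742, 0.67, -0.001, -0.002]
ft_force: [3.5, -0.7, -11.3]
grip_width: 0.0093
[  3.47  -0.74 -11.28] [ 0.5229 -0.0751  0.2536]
clock: 10.17
eef_pos: [0.523, -0.0751, 0.2514]
tool_rot: [0.742, 0.67, -0.001, -0.001]
ft_force: [1.0, -0.8, -0.9]
grip_width: 0.0092
```

```bash
python3 -m crank '0 0 0.002 0.002 0 0 1;0 0 0.0015 0 0 0 1;0 0 0 0 0 0 1;0 0 0 0 0 0 1;0 0 0 0 0 0 1'
python3 go.py .513 -.0741 .2472 1.469
```

```text
clock: 10.58
eef_pos: [0.5233, -0.0752, 0.2497]
tool_rot: [0.742, 0.67, -0.0, -0.0]
ft_force: [0.3, 0.1, -1.0]
grip_width: 0.009
t 10.5833 pos [ 0.5233 -0.0752  0.2497] F [ 0.31  0.07 -1.03] w 0.009038873694288433
shift [ 0.0001 -0.0104  0.0025]
turn [-0.0012  0.0001 -0.0008] j [-0.14  0.3   0.09  1.36 -0.    1.53]
```

```bash
python3 -m crank '0 0 0.003 -0.001 0 0 1;0 0 0.001 0 0 0 1;0 0 0 0 0 0 1;0 0 0 0 0 0 1'
python3 -m crank '0 -0.002 0.0005 0 0 0 1;0 -0.001 0.0005 0 0 0 1;0 0 0 0 0 0 1;0 0 0 0 0 0 1'
```

```text
clock: 10.92
eef_pos: [0.5233, -0.0752, 0.2453]
tool_rot: [0.742, 0.67, -0.0, 0.0]
ft_force: [0.1, -0.6, -1.1]
grip_width: 0.0093
clock: 11.25
eef_pos: [0.5199, -0.0748, 0.244]
tool_rot: [0.742, 0.67, -0.0, -0.0]
ft_force: [0.2, 0.4, -0.1]
grip_width: 0.0089
```

```bash
python3 -m crank '0 0 -0.0015 0 0 0 1;0 0 -0.0015 0 0 0 1;0 0 0 0 0 0 1;0 0 0 0 0 0 1;0 0 0 0 0 0 1'
python3 -m crank '0 -0.001 0 0 0 0 1;0 -0.001 0 0 0 0 1;0 0 0 0 0 0 1;0 0 0 0 0 0 1'
```

```text
clock: 11.67
eef_pos: [0.5201, -0.0749, 0.2477]
tool_rot: [0.742, 0.67, -0.0, 0.0]
ft_force: [-0.7, -1.0, -1.3]
grip_width: 0.009
clock: 12.0
eef_pos: [0.5178, -0.0747, 0.2476]
tool_rot: [0.742, 0.67, -0.0, 0.0]
ft_force: [0.2, 0.2, -1.2]
grip_width: 0.0092
```

```bash
python3 -m crank '0 -0.001 0 0 0 0 1;0 -0.001 0 0 0 0 1;0 0 0 0 0 0 1;0 0 0 0 0 0 1'
python3 -m crank '0 -0.001 0 0 0 0 1;0 -0.001 0 0 0 0 1;0 0 0 0 0 0 1;0 0 0 0 0 0 1'
python3 -m crank '0 -0.001 0 0 0 0 1;0 -0.001 0 0 0 0 1;0 0 0 0 0 0 1;0 0 0 0 0 0 1'
```

```text
clock: 12.33
eef_pos: [0.5155, -0.0744, 0.2476]
tool_rot: [0.742, 0.67, -0.0, -0.0]
ft_force: [-0.1, 0.1, -0.8]
grip_width: 0.009
clock: 12.67
eef_pos: [0.5133, -0.0742, 0.2476]
tool_rot: [0.742, 0.67, -0.0, -0.0]
ft_force: [-0.6, 0.8, -1.1]
grip_width: 0.0093
clock: 13.0
eef_pos: [0.5111, -0.0739, 0.2476]
tool_rot: [0.742, 0.67, -0.0, -0.0]
ft_force: [-0.3, -0.3, -1.2]
grip_width: 0.0094
```

Moving freely in the gate so far; continue.

```bash
for i in 1; do python3 -m crank '0 -0.001 0 0 0 0 1;0 -0.001 0 0 0 0 1;0 0 0 0 0 0 1;0 0 0 0 0 0 1'
python3 -m crank '0 -0.001 0 0 0 0 1;0 -0.001 0 0 0 0 1;0 0 0 0 0 0 1;0 0 0 0 0 0 1'; python3 -m crank '0 -0.001 0 0 0 0 1;0 -0.001 0 0 0 0 1;0 0 0 0 0 0 1;0 0 0 0 0 0 1'; done
```

```text
clock: 13.33
eef_pos: [0.5089, -0.0737, 0.2476]
tool_rot: [0.742, 0.67, -0.0, 0.0]
ft_force: [0.5, 0.3, -0.2]
grip_width: 0.0092
clock: 13.67
eef_pos: [0.5067, -0.0735, 0.2476]
tool_rot: [0.742, 0.67, -0.0, 0.0]
ft_force: [0.4, -0.2, -0.1]
grip_width: 0.0093
clock: 14.0
eef_pos: [0.5045, -0.0732, 0.2476]
tool_rot: [0.742, 0.67, -0.0, 0.0]
ft_force: [0.7, 0.5, -0.6]
grip_width: 0.0091
```

```bash
python3 -m crank '0 -0.001 0 0 0 0 1;0 -0.001 0 0 0 0 1;0 -0.001 0 0 0 0 1;0 0 0 0 0 0 1;0 0 0 0 0 0 1'
python3 -m crank '0 -0.001 0 0 0 0 1;0 -0.002 0 0 0 0 1;0 -0.002 0 0 0 0 1;0 0 0 0 0 0 1'; python3 -m crank '0 -0.003 0 0 0 0 1;0 -0.003 0 0 0 0 1;0 -0.003 0 0 0 0 1;0 -0.003 0 0 0 0 1;0 0 0 0 0 0 1;0 0 0 0 0 0 1'
python3 go.py .4685 -.322 .30 1.748
python3 - <<'E'
from h import *
im=viewer.camera("wrist"); cv2.imwrite("pics/w3.png",im[:,:,::-1]);c=viewer.calibration("wrist");print(c['eye'],c['rotation'])
E
```

```text
clock: 14.42
eef_pos: [0.5011, -0.0729, 0.2476]
tool_rot: [0.742, 0.67, -0.0, 0.0]
ft_force: [-0.8, 0.1, -1.0]
grip_width: 0.0089
clock: 14.75
eef_pos: [0.4957, -0.0724, 0.2476]
tool_rot: [0.742, 0.67, -0.0, 0.0]
ft_force: [0.6, 0.5, -1.3]
grip_width: 0.0087
clock: 15.25
eef_pos: [0.482, -0.0709, 0.2477]
tool_rot: [0.742, 0.67, -0.0, -0.0]
ft_force: [-0.2, -0.2, -0.2]
grip_width: 0.0091
t 15.25 pos [ 0.482  -0.0709  0.2477] F [-0.24 -0.18 -0.21] w 0.00907249124349483
shift [-0.2511  0.0123 -0.0523]
turn [-3.000e-04  1.000e-04 -2.798e-01] j [-0.15  0.22 -0.03  1.33 -0.    1.53]
[0.49001451 0.01017099 0.37362004] [ 0.98581794 -0.05049214 -0.00843495  0.15981985]
```

View pics/w3.png

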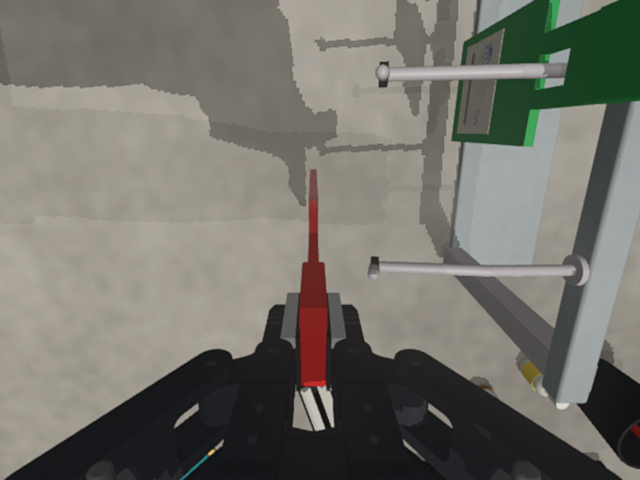

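The card is clear of the peg (tip at (372,267), card at x≈310) and held square. Turn and go to above the stand.

```bash
python3 -m crank '-0.01 0 -0.005 0 0 0 1;-0.02 0 -0.005 0 0 0 1;-0.025 0 0 0 0 0 1;-0.025 0 0 0 0 0 1;-0.025 0 0 0 0 0 1;-0.025 0 0 0 0 0 1;-0.02 0 0 0 0 0 1;-0.02 0 0 0 0 -0.06 1;0 0 0 0 0 -0.07 1;0 0 0 0 0 -0.07 1;0 0 0 0 0 -0.05 1;0 0 0 0 0 0 1;0 0 0 0 0 0 1'
python3 go.py .4685 -.322 .25 1.748
python3 - <<'E'
from h import *
im=viewer.camera("wrist"); cv2.imwrite("pics/w4.png",im[:,:,::-1]);c=viewer.calibration("wrist");print(c['eye'],c['rotation'])
E
```

```text
clock: 16.38
eef_pos: [0.4638, -0.2584, 0.2626]
tool_rot: [0.65, 0.76, -0.001, 0.004]
ft_force: [-0.3, -0.3, -1.0]
grip_width: 0.0093
t 16.3833 pos [ 0.4638 -0.2584  0.2626] F [-0.31 -0.29 -0.97] w 0.009300904882413292
shift [-0.0635 -0.0053  0.013 ]
turn [ 0.0026  0.0074 -0.0213] j [-0.51  0.29  0.11  1.38 -0.    0.91]
[ 0.45033844 -0.17695016  0.38785546] [0.98352427 0.07676429 0.01410292 0.1630594 ]
```

View pics/w4.png

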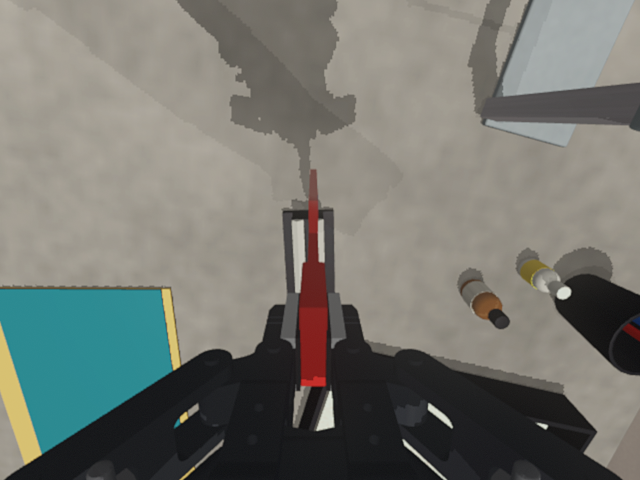

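```bash
python3 - <<'E'
from h import *
c=viewer.calibration("wrist")
im=cv2.imread("pics/w4.png"); cv2.imwrite("pics/w4c.png",cv2.resize(im[190:330,250:380],None,fx=4.2,fy=4.2,interpolation=cv2.INTER_CUBIC))
a=1.748; sx=np.array([np.sin(a),-np.cos(a),0]); sy=np.array([-np.sin(a-np.pi/2),np.cos(a-np.pi/2),0]); sx=np.array([sy[1],-sy[0],0])
C=np.array([.4685,-.322,0])
for x in(-.01,.01): print("mouth",[proj(c,C+sx*x+sy*y+[0,0,.046]).round(0).tolist() for y in(.05,.04,0)])
for x in(-.028,.028): print("foot",[proj(c,C+sx*x+sy*y).round(0).tolist() for y in(.05,0)])
E
```

```text
mouth [[[296.0, 219.0]], [[296.0, 229.0]], [[298.0, 266.0]]]
mouth [[[316.0, 219.0]], [[317.0, 229.0]], [[317.0, 266.0]]]
foot [[[281.0, 208.0]], [[284.0, 251.0]]]
foot [[[332.0, 207.0]], [[332.0, 250.0]]]
```

View pics/w4c.png

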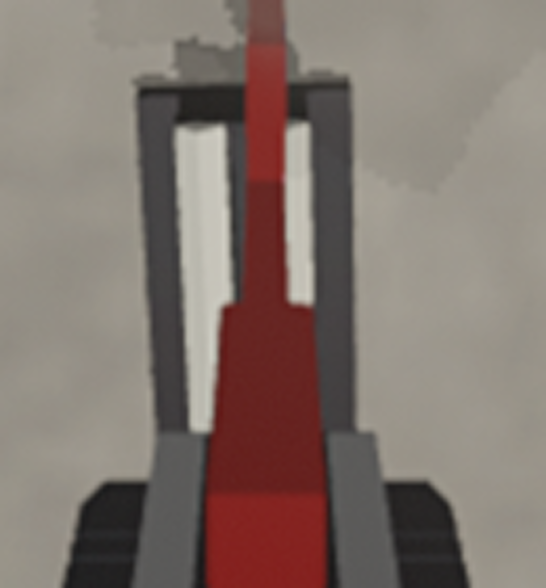

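```bash
python3 -m crank '0 0 0 0.003 0.007 -0.025 1;0 0 0 0 0 0 1;-0.02 -0.002 0.003 0 0 0 1;-0.02 -0.002 0.003 0 0 0 1;-0.015 -0.002 0.003 0 0 0 1;0 0 0 0 0 0 1;0 0 0 0 0 0 1;0 0 0 0 0 0 1'
python3 go.py .470 -.3235 .23 1.748
```

```text
clock: 17.1
eef_pos: [0.4683, -0.3147, 0.2541]
tool_rot: [0.642, 0.767, 0.0, 0.0]
ft_force: [-0.3, -0.1, -2.2]
grip_width: 0.0092
t 17.1 pos [ 0.4683 -0.3147  0.2541] F [-0.31 -0.14 -2.17] w 0.009175204322111318
shift [-0.0089  0.0001  0.0241]
turn [0.0005 0.0005 0.0001] j [-0.59  0.37  0.19  1.4   0.    0.8 ]
```

```bash
python3 -m crank '-0.004 0 0.005 0 0 0 1;-0.004 0 0.008 0 0 0 1;0 0 0.008 0 0 0 1;0 0 0.008 0 0 0 1;0 0 0 0 0 0 1;0 0 0 0 0 0 1;0 0 0 0 0 0 1'
python3 go.py .470 -.3235 .1742 1.748
python3 - <<'E'
from h import *
im=viewer.camera("wrist"); a=cv2.resize(im[150:350,220:400,::-1],None,fx=2.5,fy=2.5,interpolation=cv2.INTER_CUBIC)
b=viewer.camera("scene"); b=cv2.resize(b[240:320,140:220,::-1],(345,500),interpolation=cv2.INTER_CUBIC) if 0 else cv2.resize(b[200:320,138:221,::-1],(346,500),interpolation=cv2.INTER_CUBIC)
cv2.imwrite("pics/w5.png",np.hstack([a,b]))
E
```

```text
clock: 17.68
eef_pos: [0.4694, -0.3203, 0.2212]
tool_rot: [0.641, 0.768, 0.0, -0.001]
ft_force: [0.1, -0.5, -1.5]
grip_width: 0.0093
t 17.6833 pos [ 0.4694 -0.3203  0.2212] F [ 0.09 -0.46 -1.53] w 0.009265105619702207
shift [-0.0034  0.0001  0.047 ]
turn [-0.001  -0.0021  0.0026] j [-0.6   0.39  0.14  1.33  0.    0.79]
```

View pics/w5.png

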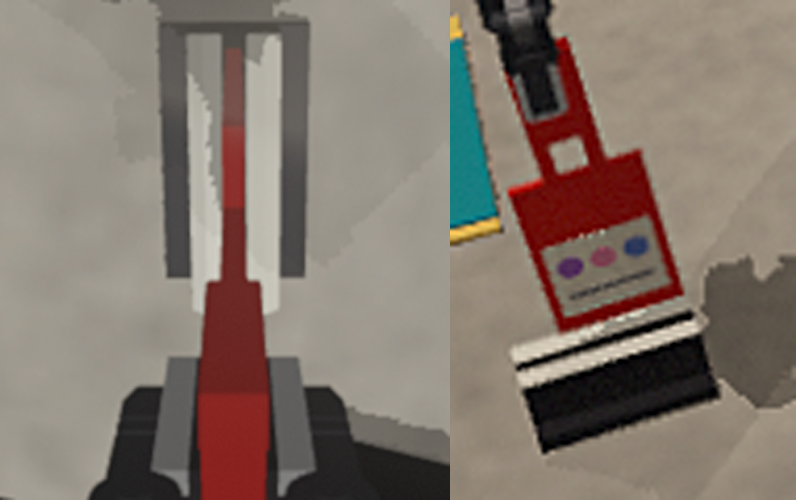

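```bash
python3 - <<'E'
from h import *
c=viewer.calibration("scene")
f=lambda u,v:(138+(u-450)/4.17,200+v/4.17)
A=[onplane(c,f(*p),.057) for p in((562,331),(684,292))];print(A,np.mean(A,0),np.linalg.norm(A[0]-A[1]))
S=[onplane(c,f(*p),.046) for p in((512,349),(527,388),(692,308),(705,328))];print(np.round(S,4),np.mean(S,0))
p=readout.get_obs()['eef_pos'];sy=np.array([-.176,.984])
print("card y off TCP",(np.mean(A,0)[:2]-p[:2])@sy,"to stand",(np.mean(A,0)-np.mean(S,0))[:2]@sy)
E
```

```text
[array([ 0.4771864 , -0.34491481,  0.057     ]), array([ 0.4632311 , -0.27824543,  0.057     ])] [ 0.47020875 -0.31158012  0.057     ] 0.06811429313298403
[[ 0.4725 -0.3747  0.046 ]
 [ 0.5045 -0.3662  0.046 ]
 [ 0.4651 -0.276   0.046 ]
 [ 0.4826 -0.2698  0.046 ]] [ 0.48117312 -0.32167625  0.046     ]
card y off TCP 0.00867003584414049 to stand 0.011864316043579504
```

```bash
python3 - <<'E'
from h import *
c=viewer.calibration("wrist");p=np.array(readout.get_obs()['eef_pos']);sy=np.array([-.176,.984]);sx=np.array([.984,.176])
e=p[2]-.1642
f=lambda u,v:(220+u/2.5,150+v/2.5)
for n,q,z in(("low +y corner(35)",(235,47),e),("shoulder +y corner(35)",(234,127),e+.102),("shoulder2",(234,208),e+.102),("grip +y top(17)",(235,392),e+.18),("grip +y bottom(17)",(233,281),e+.14),("stand end(50)",(235,22),.02)):
    d=(onplane(c,f(*q),z)-p)[:2];print(n,(d@sy).round(4),(d@sx).round(4))
E
```

```text
low +y corner(35) 0.0441 0.0004
shoulder +y corner(35) 0.0404 -0.0001
shoulder2 0.0224 -0.0
grip +y top(17) 0.0204 -0.0
grip +y bottom(17) 0.0206 -0.0003
stand end(50) 0.0481 0.0005
```

```bash
python3 -m crank '0 0 0 0 -0.03 0 1;0 0 0 0 0 0 1;-0.003 0 0 0 0 0 1;-0.0025 0 0 0 0 0 1;0 0 0 0 0 0 1;0 0 0 0 0 0 1;0 0 0 0 0 0 1'
python3 go.py .4705 -.3265 .1742 1.748
python3 - <<'E'
from h import *
p=np.array(readout.get_obs()['eef_pos'])
c=viewer.calibration("scene");im=viewer.camera("scene").astype(int)
m=(im[...,0]>70)&(im[...,0]>2.5*im[...,1])&(im[...,0]>2.5*im[...,2]); m[:,:100]=0;m[:,230:]=0;m[:200]=0;m[330:]=0
n,l,s,_=cv2.connectedComponentsWithStats(m.astype(np.uint8)); k=1+np.argmax(s[1:,4]); ys,xs=np.where(l==k)
h=cv2.convexHull(np.stack([xs,ys],1).astype(np.int32)); print(s[k]); print(cv2.approxPolyDP(h,2,True)[:,0].tolist())
e=p[2]-.1642
sy=np.array([-.176,.984,0]);sx=np.array([.984,.176,0])
C=p.copy();C[2]=e
for off in(0,.004): print(off,proj(c,[C+sy*(off+y)+[0,0,z]+sx*.0025 for y,z in((-.035,0),(.035,0),(.035,.102),(.017,.18),(-.035,.102))]).round(1).tolist())
E
```

```text
clock: 18.37
eef_pos: [0.4719, -0.3275, 0.2241]
tool_rot: [0.641, 0.768, -0.009, 0.013]
ft_force: [0.4, -0.3, -1.9]
grip_width: 0.009
t 18.3667 pos [ 0.4719 -0.3275  0.2241] F [ 0.38 -0.34 -1.9 ] w 0.00903411193260539
shift [ 0.0028 -0.0013  0.0498]
turn [0.0028 0.0309 0.0022] j [-0.6   0.38  0.14  1.3  -0.02  0.79]
[147 210  41  71 870]
[[159, 280], [147, 246], [151, 228], [161, 210], [179, 239], [187, 271]]
0 [[157.2, 280.8], [187.6, 271.7], [178.3, 237.2], [161.8, 210.2], [145.8, 246.4]]
0.004 [[158.9, 280.3], [189.4, 271.2], [180.1, 236.7], [163.7, 209.6], [147.6, 245.9]]
```

```bash
python3 -m crank '0.0015 -0.0015 0.006 0 0 0 1;0 0 0.008 0 0 0 1;0 0 0.006 0 0 0 1;0 0 0 0 0 0 1;0 0 0 0 0 0 1'
python3 go.py .4704 -.3255 .1742 1.748
python3 -m crank '0 0 0.004 0 0 0 1;0 0 0.004 0 0 0 1;0 0 0.004 0 0 0 1;0 0 0 0 0 0 1;0 0 0 0 0 0 1'
python3 go.py .4704 -.3255 .1742 1.748
```

```text
clock: 18.83
eef_pos: [0.4695, -0.3266, 0.201]
tool_rot: [0.641, 0.767, -0.009, 0.012]
ft_force: [0.2, 0.8, -1.1]
grip_width: 0.0095
t 18.8333 pos [ 0.4695 -0.3266  0.201 ] F [ 0.23  0.76 -1.14] w 0.009502049892867969
shift [0.0017 0.001  0.0267]
turn [0.0016 0.0295 0.002 ] j [-0.6   0.39  0.09  1.25 -0.02  0.79]
clock: 19.25
eef_pos: [0.4695, -0.3268, 0.1872]
tool_rot: [0.641, 0.768, -0.009, 0.011]
ft_force: [0.1, 0.5, -0.9]
grip_width: 0.0087
t 19.25 pos [ 0.4695 -0.3268  0.1872] F [ 0.08  0.48 -0.95] w 0.00873680800926436
shift [0.0014 0.0011 0.013 ]
turn [0.0009 0.0288 0.0022] j [-0.6   0.4   0.07  1.22 -0.02  0.79]
```

Lower edge is at about 23 mm, already between the walls, with no force. Continue to the floor.

```bash
python3 -m crank '0 0 0.004 0 0 0 1;0 0 0.003 0 0 0 1;0 0 0 0 0 0 1;0 0 0 0 0 0 1'
python3 -m crank '0 0 0.002 0 0 0 1;0 0 0.002 0 0 0 1;0 0 0 0 0 0 1;0 0 0 0 0 0 1'
python3 go.py .4704 -.3255 .1742 1.748
```

```text
clock: 19.58
eef_pos: [0.4698, -0.3271, 0.1798]
tool_rot: [0.641, 0.768, -0.009, 0.012]
ft_force: [-0.3, -1.1, -0.6]
grip_width: 0.0088
clock: 19.92
eef_pos: [0.47, -0.3273, 0.1756]
tool_rot: [0.641, 0.768, -0.009, 0.012]
ft_force: [0.0, 0.2, -1.0]
grip_width: 0.0094
t 19.9167 pos [ 0.47   -0.3273  0.1756] F [ 0.    0.23 -1.01] w 0.009363889062252844
shift [0.0017 0.0008 0.0014]
turn [0.0019 0.0297 0.0022] j [-0.6   0.41  0.05  1.19 -0.02  0.79]
```

```bash
python3 -m crank '0 0 0.0015 0 0 0 1;0 0 0 0 0 0 1;0 0 0 0 0 0 1'
python3 -m crank '0 0 0.0015 0 0 0 1;0 0 0 0 0 0 1;0 0 0 0 0 0 1'
python3 -m crank '0 0 0.0015 0 0 0 1;0 0 0 0 0 0 1;0 0 0 0 0 0 1'
```

```text
clock: 20.17
eef_pos: [0.4704, -0.3276, 0.1747]
tool_rot: [0.641, 0.768, -0.009, 0.013]
ft_force: [-0.8, -0.2, -1.3]
grip_width: 0.0092
clock: 20.42
eef_pos: [0.4711, -0.3281, 0.1751]
tool_rot: [0.641, 0.768, -0.009, 0.014]
ft_force: [0.4, -0.3, -1.6]
grip_width: 0.009
clock: 20.67
eef_pos: [0.4716, -0.3286, 0.1746]
tool_rot: [0.641, 0.767, -0.009, 0.015]
ft_force: [0.1, -0.5, -0.2]
grip_width: 0.0091
```

```bash
python3 -m crank '0.001 -0.001 0.002 0 0 0 1;0 0 0.002 0 0 0 1;0 0 0 0 0 0 1;0 0 0 0 0 0 1'
python3 -m crank '0 0 0.002 0 0 0 1;0 0 0.002 0 0 0 1'
python3 go.py .4704 -.3255 .1742 1.748
```

```text
clock: 21.0
eef_pos: [0.4712, -0.329, 0.1747]
tool_rot: [0.641, 0.767, -0.009, 0.018]
ft_force: [0.3, -0.2, -0.8]
grip_width: 0.009
clock: 21.17
eef_pos: [0.472, -0.3298, 0.1744]
tool_rot: [0.641, 0.767, -0.009, 0.021]
ft_force: [-5.3, 4.0, 16.4]
grip_width: 0.0094
t 21.1667 pos [ 0.472  -0.3298  0.1744] F [-5.27  3.99 16.37] w 0.009379255742473022
shift [ 0.0045 -0.0008  0.    ]
turn [0.013  0.0426 0.0016] j [-0.6   0.4   0.03  1.16 -0.02  0.79]
```

Floor felt (16 N) at z=0.1744, as predicted (0.1742). Release and rise.

```bash
python3 -m crank '0 0 0 0 0 0 1;0 0 0 0 0 0 0.5;0 0 0 0 0 0 0;0 0 0 0 0 0 -0.5;0 0 0 0 0 0 -0.5;0 0 0 0 0 0 -0.5;0 0 0 0 0 0 -0.5;0 0 0 0 0 0 -0.5'
python3 -m crank '0 0 -0.01 0 0 0 -0.5;0 0 -0.02 0 0 0 -0.5;0 0 -0.03 0 0 0 -0.5;0 0 -0.03 0 0 0 -0.5;0 0 -0.03 0 0 0 -0.5;0 0 0 0 0 0 -0.5;0 0 0 0 0 0 -0.5;0 0 0 0 0 0 -0.5'
python3 - <<'E'
from h import *
c=viewer.calibration("scene");b=viewer.camera("scene"); a=cv2.resize(b[200:320,138:221,::-1],(415,600),interpolation=cv2.INTER_CUBIC)
d=viewer.camera("wrist")[130:430,220:412,::-1]
cv2.imwrite("pics/end.png",np.hstack([a,cv2.resize(d,(384,600),interpolation=cv2.INTER_CUBIC)]))
C=np.array([.470,-.3235,.010]);sy=np.array([-.176,.984,0]);sx=np.array([.984,.176,0])
pts=proj(c,[C+sy*y+[0,0,z]+sx*.0025 for y,z in((.035,.102),(-.035,.102),(.017,.18),(-.017,.18))]);print(((pts-[138,200])*5).round(0).tolist())
E
```

```text
clock: 21.83
eef_pos: [0.4718, -0.3295, 0.1723]
tool_rot: [0.641, 0.767, -0.009, 0.019]
ft_force: [0.1, -0.0, 0.0]
grip_width: 0.0641
clock: 22.5
eef_pos: [0.4687, -0.3242, 0.3005]
tool_rot: [0.641, 0.767, -0.009, 0.019]
ft_force: [-0.2, -0.1, -0.5]
grip_width: 0.0639
[[234.0, 269.0], [77.0, 314.0], [155.0, 142.0], [75.0, 164.0]]
```

View pics/end.png

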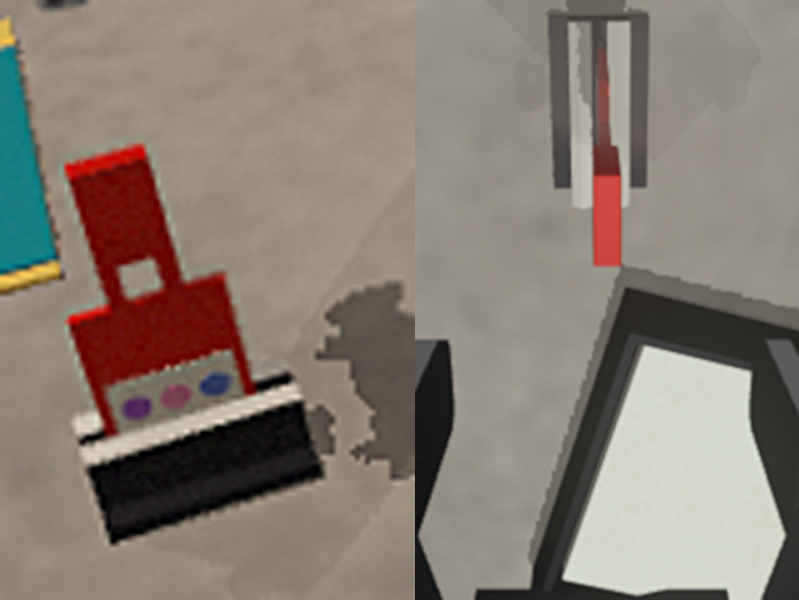

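The final picture shows the card standing in the slot, parallel to the prediction. Its shoulders are at (68,320) and (225,275), against a predicted (77,314) and (234,269). That puts it about 4 mm toward -y, within the slot's ±5 mm end play, and not raised. The arm is clear above it.

```bash
python3 -m crank '0 0 0 0 0 0 -0.5;0 0 0 0 0 0 -0.5;0 0 0 0 0 0 -0.5;0 0 0 0 0 0 -0.5;0 0 0 0 0 0 -0.5'; python3 -c "
from workcell import order;print(order.job_done())"
```

```text
clock: 23.02
eef_pos: [0.4663, -0.3226, 0.2938]
tool_rot: [0.641, 0.767, -0.009, 0.013]
ft_force: [-0.4, -0.4, 0.0]
grip_width: 0.064
the job is handed in; nothing more can be done
None
```

The red card is off its peg and standing in the slot of the desk stand, released. I handed the job in at 23 s of the 72 s allowed.

- **Off the peg:** I felt the hole's lower edge touch the bar's underside at two places. These showed the outer part sloping down by about 0.13 rad. I then slid the card past the collar and tip about 4 mm below that contact height, with no noticeable push. The hardest push against the rack was about 11 N, during the second feel. That is under the 15 N limit, but not "well below" it as you asked.
- **Into the stand:** The card turned out to be held about 3 mm off-centre and tilted about 0.03 rad, so I corrected this before lowering it. I felt the floor at tool height 0.1744 m, against an expected 0.1742 m, and then let go and raised the arm.
- **Last checks:** The final pictures show the card upright and in line with the slot, with the arm clear above it. It sits about 4 mm toward -y of my computed centre, possibly 6 mm given the camera's error, but within the 10 mm allowed.
- **Not checked:** I did not measure the blue and green cards or the loose items again at the end. The arm touched none of them as far as I could see. I judged "fully home" from the floor contact and the card's height in the picture, since the lower edge is hidden in the slot.

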